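Open the press-and-turn cap of the plant-feed bottle

TASK

Open the bottle of plant-feed concentrate that stands in the grey spill tray: its red cap is child-resistant and only clicks round unless it is pressed down while it is turned anticlockwise, so keep a steady press of about 14 N on it as you turn, without straining the bottle, until it has let go. Then lift the cap off and set it down (do not drop it) right way up and flat on the floor of the empty part of the tray, where its drips may fall, and leave the tin, the brass rose and the notebook where they are.

Things in the scene. Friction and masses are not known exactly. Their poses are not given: they have to be found in the camera images.
- cap_grip (a point): point to grip on the cap: centre of its red ribbed shell, on the bottle's axis. Shell 54 mm across; its top is 13 mm above this point, its lower edge 17 mm below. z is the cap's axis, x turns with the shell. A spring holds the shell up: it yields from 8 N, then 2 N per mm, 4 mm travel, solid at 16 N. Turned with less than about 10 N on it, it only clicks round. Standing on a floor, this point is 22 mm above it
- cap: the cap's hidden white inside, origin at the centre of its lower rim, z up; cap about 0.15 kg in all. Under 12 to 16 N the shell's dogs (30 degrees apart, phase unknown) catch it after up to 30 degrees of turning. It then takes up to 0.7 N m and must turn about 50 degrees anticlockwise (from above), climbing a few mm, to be free to lift; 70 degrees does no harm. Held down by its lugs till then
- neck_mouth (a point): centre of the bottle's mouth, under the cap: 164 mm above the bench, on the bottle's axis, z up. With the cap closed, cap_grip is 3.4 mm above this point
- tray_free (a point): middle of the empty part of the grey spill tray's floor (floor 4 mm above the bench): the empty part reaches 90 mm from it along the tray's x each way, 85 mm along its +y to the 28 mm high rim, and 104 mm along its -y to the low frame round the bottle's foot
- feed_bottle: square white bottle, 100 x 100 mm, green and yellow label, body 109 mm high, shoulder sloping up to 126 mm, then the neck; it cannot move in the tray. Origin at the centre of its underside, z up, tray_free lies 160 mm along its +y. The loads of all contacts on it, those of the cap's own seal and lugs included, must add up to no more than 32 N: about 20 N on the wrist while turning
- tin_1: closed food tin, 75 mm across, 58 mm high, a bystander; origin at the centre of its underside
- rose: brass watering rose, 70 mm across, 59 mm high, a bystander; origin at the centre of its underside
- notebook_1: white notebook, 210 x 152 x 14 mm, lying flat, a bystander; origin at the centre of its underside
Mind the look-alikes: they are no part of the job. Leave any brown look-alike of the feed_bottle alone.

How it is judged:
By the outcome, as a careful person would: the job done as asked, in the order asked, and still so for the second after the job is handed in, with the robot touching nothing.
It also fails if it takes over 72 s, if anything falls off the work surface, if the arm or the gripper's body presses on something with over 40 N, if the wrist force passes 120 N, or if a joint passes its speed limit or range.

ROBOT

A 6-joint arm with a two-finger parallel gripper is mounted at the origin on the work surface; the furniture and walls round the work are solid. World frame = base frame: x ahead of the robot, y to its left, z up, the work surface at z = 0. Lengths are in m, angles in rad, forces in N, time in s.
With the tool pointing down it reaches from about 0.3 to 0.775 m from the base axis. Payload 14.6 kg.
Tool frame: the origin (TCP) lies between the finger pads; the fingertips stand 19 mm ahead of it and the grasp point (between the pads) is the TCP (tip_extent is the distance from the TCP to the fingertips, in m); y points along the fingers, x is the direction in which the jaws open and shut, and the axes are right-handed (so a half turn about y gives the same grasp; the last joint's range is limited). The gripper opens to 94 mm and grips with 3 to 60 N. Pads are 16 mm wide; open, the fingers measure 119 mm over their backs; the gripper's body (75 mm by 177 mm) begins 78 mm behind the grasp point.
Start: joints at [-1.198, 0.3, 1.521, -0, 1.321, -0.067], TCP at [0.234, -0.498, 0.224] pointing down, gripper open.
Joint ranges: [-3.03, 3.03], [-0.79, 2.21], [0.23, 2.52], [-1.04, 4.18], [0, 3.07], [-2.55, 2.55]. Speed limits (rad/s): [2.22, 2.22, 2.57, 3.14, 3.14, 3.14].

INTERFACE

Orientations are given as [roll, pitch, yaw] about the fixed x, y, z axes, in that order (R = Rz(yaw) Ry(pitch) Rx(roll)).
In Python, from station import * gives the robot as it stands.
- The arm moves only by the shell command python3 -m pendant 'ROWS' [OPENING] [FORCE]. ROWS is a JSON object of lists of equal length, an entry for each row: "translation": the shift along the tool's x, y, z each as a share of 0.5 m, from -1 to 1, a list of three; "rot": the turn, a rotation vector about the tool's x, y, z each as a share of 90 degrees, from -1 to 1, a list of three. In form: {"translation": [[x, y, z], ...], "rot": [[ax, ay, az], ...]}. A call has 1 to 8 rows; each row is the pose to reach, as a shift and turn from the pose measured when the call began, along the tool's axes at that moment; what a row does not reach only later rows make up. A row lasts 1/12 s, in which the tool goes at most 41.7 mm and 7.16 degrees, less where a joint would pass 70% of its speed; a pose out of reach is approached as far as the arm can. A call with a number of a shift or a turn outside -1 to 1 is refused whole. A call with a gripper value outside its range is refused whole. OPENING is the opening, from 0 (shut) to 1 (fully open), set as the call begins (- or left out, the last holds). The fingers move at their own pace and stop on an object; FORCE is the grip in N (left out, the last holds). Time passes only in rows, so rows that repeat a pose let the fingers close. It gives the time, the measured TCP pose, the force and the opening at its end, in the units of the state.
- get_obs(): the state, without advancing time (a new reading comes with each control period).
- camera(name): name is "side" or "top" or "wrist"; returns the picture (400x640x3 uint8, red, green, blue); there is no depth.
- camera_params(name): a dict with "mtx" (3x3 intrinsics, pixels), "distortion" ([k1, k2, p1, p2, k3] as OpenCV has them; the pictures are not rectified), "view" (4x4, takes a point from world to camera coordinates); the wrist camera has in their place "tool_from_camera" (4x4, takes a point from camera to tool coordinates, whose origin is the TCP and whose axes are the tool frame's). Camera axes: x right, y down, z forward; pixel columns grow to the right and rows downward; lengths in m; the calibration is good to about 2 mm. A picture is of the moment at which its call begins: read the wrist's pose just before it. camera_params takes no time and is no camera call.
- hand_in(): hands the job in, once; it reports no verdict.
The state is a dict: "time_s": time; "qpos": joint angles; "joint_vel": joint speeds; "tau": joint torques, N m; "ee_pos": TCP position; "eef_rot": TCP orientation; "force": force on the tool from outside, world axes, zero at the start; "moment": the same for the moment, N m; "grip_width": finger opening in m.
Only numpy, scipy, OpenCV 4.12 (cv2) and the standard library are available. Lean on these libraries where they do the work, as an engineer would, in place of code of your own. Each camera call takes 0.05 s, during which the arm holds its last target.

## Working session

There is one attempt and no reset: what is moved stays moved. The work goes in short steps, Python scripts to look and compute and a shell command to move; the robot and the scene stay as the last step left them, time stands still between calls to the robot, and variables do not carry over. Pictures are saved under pics/ and viewed, and the job is handed in when it is done.

```bash
mkdir -p pics; ls
python3 - <<'E'
from station import *
import cv2
o=get_obs();print({k:(v if isinstance(v,float) else [round(float(x),4) for x in __import__('numpy').ravel(v)]) for k,v in o.items()})
for n in ["top","side","wrist"]:
    cv2.imwrite(f"pics/{n}0.png",camera(n)[:,:,::-1])
    p=camera_params(n);print(n,p)
E
```

```text
pics
{'time_s': 0.0, 'qpos': [-1.1976, 0.3005, 1.5216, -0.0, 1.3207, -0.0666], 'joint_vel': [-0.0019, -0.0008, 0.0002, 0.0009, 0.0016, 0.0013], 'tau': [0.0011, -53.1809, -35.2739, 0.0709, 0.0244, -0.0001], 'ee_pos': [0.234, -0.4974, 0.2239], 'eef_rot': [-1.5708, 0.0012, -1.131], 'force': [0.1652, 0.6128, 0.8288], 'moment': [-0.0239, 0.0242, 0.0229], 'grip_width': 0.09380473229802883}
top {'mtx': array([[448.05878842,   0.        , 318.35516075],
       [  0.        , 448.05878842, 207.28116812],
       [  0.        ,   0.        ,   1.        ]]), 'distortion': array([-0.03998022,  0.        ,  0.        ,  0.        ,  0.        ]), 'view': array([[-0.00548213, -0.9999833 ,  0.00182817, -0.002686  ],
       [-0.98871506,  0.00514663, -0.14971985,  0.57434344],
       [ 0.14970794, -0.00262832, -0.98872677,  1.50327326],
       [ 0.        ,  0.        ,  0.        ,  1.        ]])}
side {'mtx': array([[375.1058533 ,   0.        , 316.75580082],
       [  0.        , 375.1058533 , 193.82278465],
       [  0.        ,   0.        ,   1.        ]]), 'distortion': array([-0.04614834,  0
[... 224 characters left out ...]
01 ,  1.41918181],
       [ 0.        ,  0.        ,  0.        ,  1.        ]])}
wrist {'mtx': array([[324.44160011,   0.        , 318.46811365],
       [  0.        , 324.44160011, 194.30821346],
       [  0.        ,   0.        ,   1.        ]]), 'distortion': array([-0.02447777,  0.        ,  0.        ,  0.        ,  0.        ]), 'tool_from_camera': array([[ 9.99999643e-01,  5.33180690e-04,  6.55252427e-04,
        -7.59018742e-04],
       [-4.96057855e-04, -2.57223625e-01,  9.66351779e-01,
        -1.60479383e-01],
       [ 6.83786513e-04, -9.66351759e-01, -2.57223269e-01,
         7.47955066e-02],
       [ 0.00000000e+00,  0.00000000e+00,  0.00000000e+00,
         1.00000000e+00]])}
```

View pics/top0.png

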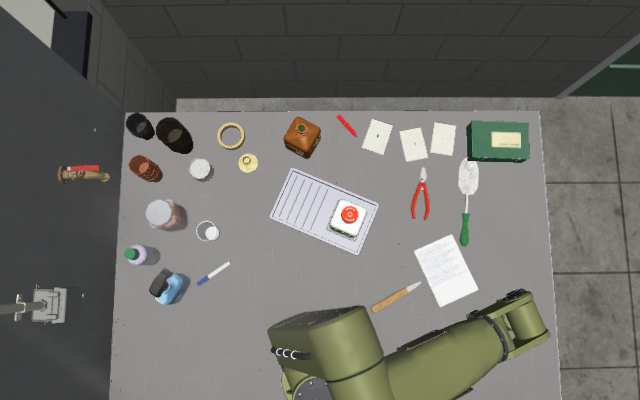

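View pics/side0.png

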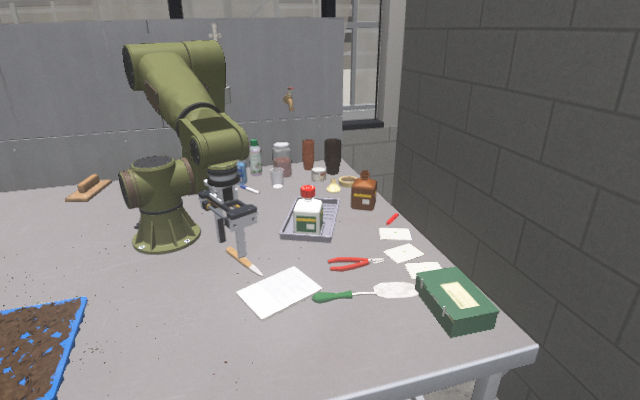

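View pics/wrist0.png

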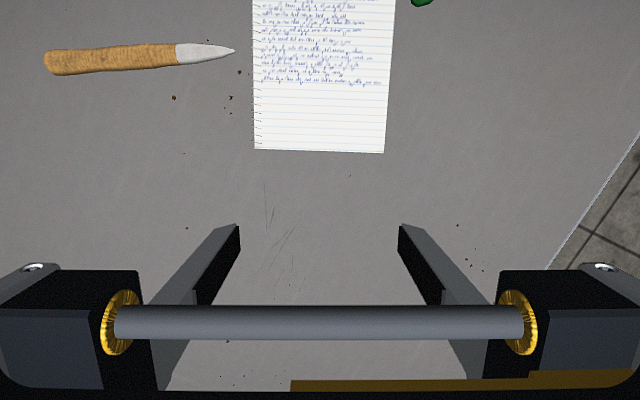

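```bash
cat > h.py <<'E'
from station import *
import numpy as np, cv2
from scipy.spatial.transform import Rotation as R
def ray(n,uv,obs=None):
    p=camera_params(n)
    q=cv2.undistortPoints(np.array([[uv]],float),p["mtx"],p["distortion"])[0,0]
    d=np.array([q[0],q[1],1.])
    if n=="wrist":
        T=np.eye(4);T[:3,:3]=R.from_euler("xyz",obs["eef_rot"]).as_matrix();T[:3,3]=obs["ee_pos"]
        M=T@p["tool_from_camera"]
    else: M=np.linalg.inv(p["view"])
    return M[:3,3],M[:3,:3]@d
def plane(n,uv,z,obs=None):
    c,d=ray(n,uv,obs); return c+d*(z-c[2])/d[2]
def two(a,b):
    (c1,d1),(c2,d2)=a,b
    s=np.linalg.lstsq(np.c_[d1,-d2],c2-c1,rcond=None)[0]
    p,q=c1+d1*s[0],c2+d2*s[1]; return (p+q)/2,np.linalg.norm(p-q)
def red(im):
    h=cv2.cvtColor(im,cv2.COLOR_RGB2HSV); return (((h[...,0]<8)|(h[...,0]>172))&(h[...,1]>150)&(h[...,2]>90)).astype(np.uint8)
E
python3 - <<'E'
from h import *
t=cv2.imread("pics/top0.png")[:,:,::-1].copy();s=cv2.imread("pics/side0.png")[:,:,::-1].copy()
for n,im in (("top",t),("side",s)):
    k,l,st,c=cv2.connectedComponentsWithStats(red(im))
    for i in range(1,k):
        if st[i,4]>40: print(n,st[i],c[i])
cv2.imwrite("pics/tcrop.png",cv2.resize(t[160:260,260:390,::-1],None,fx=6,fy=6,interpolation=cv2.INTER_CUBIC))
cv2.imwrite("pics/scrop.png",cv2.resize(s[150:250,250:390,::-1],None,fx=5.6,fy=5.6,interpolation=cv2.INTER_CUBIC))
E
```

```text
top [337 115  20  22 102] [346.35294118 124.93137255]
top [ 72 165  28   6 128] [ 85.9140625 167.484375 ]
top [411 182  18  38 221] [420.36199095 199.70588235]
top [341 206  17  17 164] [349.04878049 214.36585366]
side [301 185  14  12 100] [307.57 190.73]
side [329 258  39  11 137] [350.08759124 261.93430657]
```

View pics/tcrop.png

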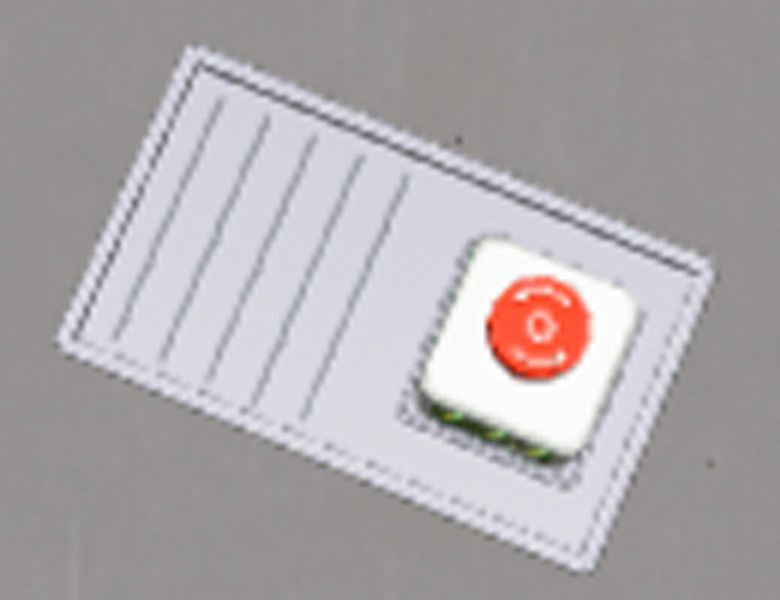

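View pics/scrop.png

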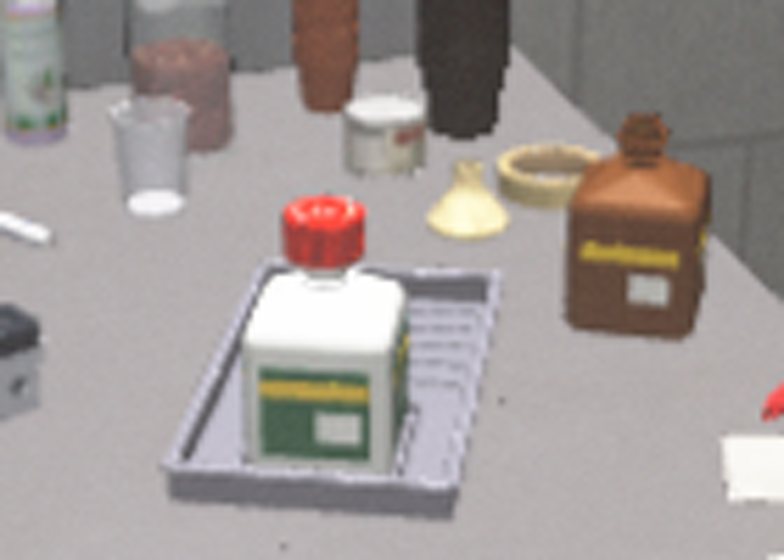

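Run:
```python
from h import *
a=plane("top",(349.5,214),0.180); print("top",a)
# red top face centre in crop (540,328) incl. side
tc=(260+540/6-.4,160+325/6-.4); print(plane("top",tc,0.1804))
sc=(250+324/5.6-.4,150+211/5.6-.4)
print("2view",two(ray("top",tc),ray("side",sc)))
C=[plane("top",(260+u/6-.4,160+v/6-.4),0.028)[:2] for u,v in [(195,48),(712,265),(588,570),(60,345)]]
print(C)
y1=(C[0]-C[1]);y2=C[3]-C[2];x1=C[0]-C[3];x2=C[1]-C[2]
for v in(y1,y2,x1,x2): print(np.linalg.norm(v),np.degrees(np.arctan2(v[1],v[0])))
print("centre",np.mean(C,0))
```

```text
top [ 0.5317895 -0.1029691  0.18     ]
[ 0.53247193 -0.10326545  0.1804    ]
2view (array([ 0.53141316, -0.10295065,  0.18292621]), np.float64(0.001437226322746767))
[array([0.71896589, 0.08622685]), array([ 0.58795694, -0.21516347]), array([ 0.41157384, -0.13966879]), array([0.54299708, 0.16383848])]
0.328632728844943 66.50628200967972
0.33073967617153155 66.58665872901531
0.1923241715035459 -23.800039387253904
0.1918604794724844 -23.17167073808422
centre [ 0.56537344 -0.02619174]
```

```bash
cat >> h.py <<'E'
def plan(pos,yaw=None,o=None):
    o=o or get_obs()
    M=R.from_euler("xyz",o["eef_rot"]); 
    t=M.inv().apply(np.array(pos)-o["ee_pos"])/0.5
    if yaw is None: yaw=o["eef_rot"][2]
    r=(M.inv()*R.from_euler("xyz",[-np.pi/2,0,yaw])).as_rotvec()/(np.pi/2)
    print("t",t.round(4),"r",r.round(4),"rows>=",np.linalg.norm(t)*.5/.0417,np.linalg.norm(r)*90/7.16)
def show(o=None):
    o=o or get_obs(); print(round(o["time_s"],2),"p",np.round(o["ee_pos"],4),"e",np.round(o["eef_rot"],4),"F",np.round(o["force"],2),"M",np.round(o["moment"],2),"w",round(o["grip_width"],4))
E
python3 - <<'E'
from h import *
print("brown",plane("top",(302,130),.16),plane("top",(301,154),0.0),plane("top",(284,138),.11),plane("top",(320,137),.11))
plan([.532,-.103,.29])
E
```

```text
brown [0.81309316 0.04675375 0.16      ] [0.77607051 0.05582227 0.        ] [0.80191208 0.10936767 0.11      ] [ 0.80476898 -0.01246416  0.11      ]
t [-0.4604 -0.1315  0.875 ] r [-0.     -0.     -0.0006] rows>= 11.960092619015477 0.0072328353976164736
```

```bash
python3 -m pendant '{"translation":[[-0.04,-0.02,0.07],[-0.08,-0.04,0.14],[-0.11,-0.06,0.21],[-0.15,-0.08,0.28],[-0.19,-0.1,0.35],[-0.22,-0.11,0.42],[-0.26,-0.12,0.49],[-0.3,-0.13,0.57]],"rot":[[0,0,0],[0,0,0],[0,0,0],[0,0,0],[0,0,0],[0,0,0],[0,0,0],[0,0,0]]}' 1; python3 -c "
from h import *
plan([.532,-.103,.29])"
```

```text
time_s: 0.82
ee_pos: [0.4267, -0.2413, 0.2892]
eef_rot: [-1.571, 0.001, -1.131]
force: [0.5, -0.8, -0.3]
grip_width: 0.0937
t [-0.1607 -0.0015  0.3083] r [-0.0001 -0.     -0.0004] rows>= 4.169193079033322 0.005072805094027937
```

```bash
python3 -m pendant '{"translation":[[-0.04,0,0.075],[-0.08,0,0.15],[-0.12,0,0.22],[-0.16,-0.001,0.3],[-0.161,-0.001,0.308],[-0.161,-0.001,0.308]],"rot":[[0,0,0],[0,0,0],[0,0,0],[0,0,0],[0,0,0],[0,0,0]]}' 1
python3 - <<'E'
from h import *
o=get_obs(); im=camera("wrist"); show(o)
cv2.imwrite("pics/w1.png",im[:,:,::-1])
k,l,st,c=cv2.connectedComponentsWithStats(red(im))
for i in range(1,k):
    if st[i,4]>200:
        print(st[i],c[i])
        cn=max(cv2.findContours((l==i).astype(np.uint8),0,2)[0],key=cv2.contourArea); e=cv2.fitEllipse(cn);print(e, plane("wrist",e[0],.18,o))
im=camera("top");cv2.imwrite("pics/top1.png",im[:,:,::-1])
E
```

```text
time_s: 1.32
ee_pos: [0.5328, -0.101, 0.2891]
eef_rot: [-1.571, 0.001, -1.128]
force: [0.5, -0.6, -0.2]
grip_width: 0.0941
1.32 p [ 0.5328 -0.101   0.2891] e [-1.5714e+00  1.5000e-03 -1.1279e+00] F [ 0.5  -0.59 -0.18] M [-0.02 -0.01  0.03] w 0.0941
[ 467  160   79   87 1649] [510.49484536 199.15827774]
((503.0912170410156, 207.6648406982422), (37.81144714355469, 102.57251739501953), 39.09733963012695) [ 0.59363427 -0.25029431  0.18      ]
[ 288  168   62   61 2457] [318.69230769 198.50549451]
((318.6810302734375, 198.64260864257812), (59.26296615600586, 60.92511749267578), 93.65196990966797) [ 0.53171295 -0.10087992  0.18      ]
```

View pics/w1.png

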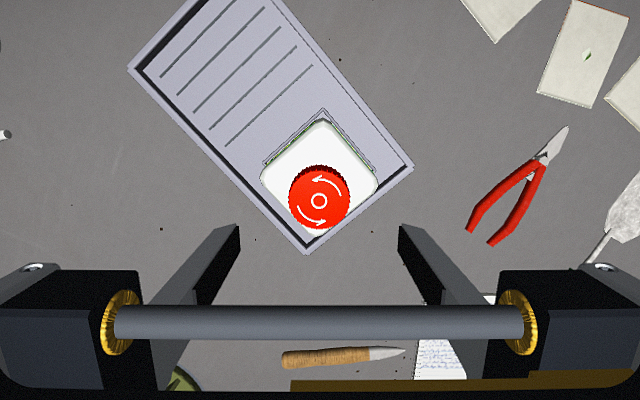

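The wrist view shows the red cap, ring at (319,201), midway between the fingers on the white bottle; the brown bottle isn't the target.

Run:
```python
from h import *
im=cv2.imread("pics/w1.png")
o=get_obs()
cv2.imwrite("pics/w1c.png",cv2.resize(im[155:245,270:370],None,fx=6,fy=6,interpolation=cv2.INTER_CUBIC))
for uv in [(318.7,198.6),(319,201)]: print(plane("wrist",uv,.1804,o))
```

```text
[ 0.53042024 -0.10334885  0.1804    ]
[ 0.52858214 -0.10450234  0.1804    ]
```

View pics/w1c.png

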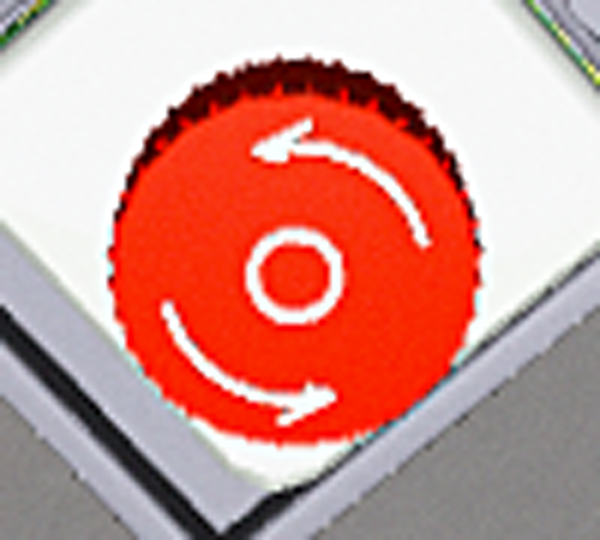

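```bash
cat > ring.py <<'E'
from h import *
import sys
def ring(tag,z=.1804):
    o=get_obs(); im=camera("wrist"); show(o); cv2.imwrite(f"pics/{tag}.png",im[:,:,::-1])
    m=red(im); k,l,st,c=cv2.connectedComponentsWithStats(m)
    i=min([i for i in range(1,k) if st[i,4]>1000],key=lambda i:abs(c[i][0]-319))
    x,y,w,h,_=st[i]; sub=(l[y:y+h,x:x+w]!=i).astype(np.uint8)
    k2,l2,s2,c2=cv2.connectedComponentsWithStats(sub)
    print(st[i],c[i])
    j=min(range(1,k2),key=lambda j:np.hypot(*(c2[j]-[w/2,h/2])))
    uv=c2[j]+[x,y]; print("ring",uv,s2[j],plane("wrist",uv,z,o)); return o
ring(sys.argv[1],float(sys.argv[2]))
E
python3 ring.py w2 .1804
```

```text
1.42 p [ 0.5314 -0.1034  0.2894] e [-1.5715e+00  1.0000e-03 -1.1310e+00] F [-0.69 -0.15 -0.46] M [ 0.   -0.03 -0.05] w 0.0942
[ 286  166   62   60 2460] [316.65081301 196.02073171]
ring [316.65137615 197.71559633] [ 23  24  17  17 218] [ 0.53038267 -0.10141411  0.1804    ]
```

```bash
python3 -c "
from h import *
plan([.531,-.1022,.172])"
```

```text
t [-0.0031  0.2352  0.0013] r [ 0.0002  0.     -0.0005] rows>= 2.820569739150947 0.006869095166974317
```

```bash
python3 -m pendant '{"translation":[[-0.003,0.06,0.001],[-0.003,0.12,0.001],[-0.003,0.17,0.001],[-0.003,0.21,0.001],[-0.003,0.235,0.001],[-0.003,0.235,0.001],[-0.003,0.235,0.001],[-0.003,0.235,0.001]],"rot":[[0,0,0],[0,0,0],[0,0,0],[0,0,0],[0,0,0],[0,0,0],[0,0,0],[0,0,0]]}' 1; python3 ring.py w3 .1804; python3 -c "
from h import *
o=get_obs(); show(o); plan([.531,-.1022,.172])
cv2.imwrite('pics/s3.png',cv2.resize(camera('side')[150:250,250:390,::-1],None,fx=5.6,fy=5.6))"
```

```text
time_s: 2.13
ee_pos: [0.531, -0.1032, 0.1734]
eef_rot: [-1.57, -0.0, -1.133]
force: [-0.4, 0.0, 0.1]
grip_width: 0.0943
2.13 p [ 0.531  -0.1032  0.1734] e [-1.5698e+00 -4.0000e-04 -1.1333e+00] F [-0.37  0.04  0.09] M [ 0.02 -0.01  0.01] w 0.0943
[ 264  205  105   98 6602] [315.94486519 254.13238413]
ring [316.03392857 257.81607143] [ 39  40  27  26 560] [ 0.53019194 -0.10152373  0.1804    ]
2.18 p [ 0.5311 -0.1031  0.1735] e [-1.5696e+00 -6.0000e-04 -1.1330e+00] F [-0.14  0.23  0.24] M [-0.03  0.02 -0.02] w 0.0943
t [-0.0017  0.003   0.0005] r [-0.0007  0.      0.0004] rows>= 0.04119404269039679 0.010310098996424166
```

View pics/w3.png

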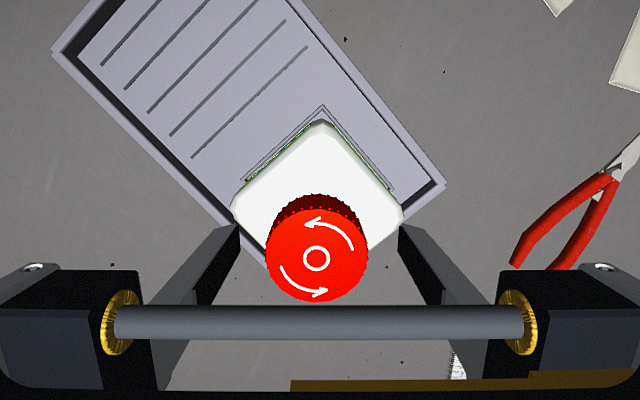

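View pics/s3.png

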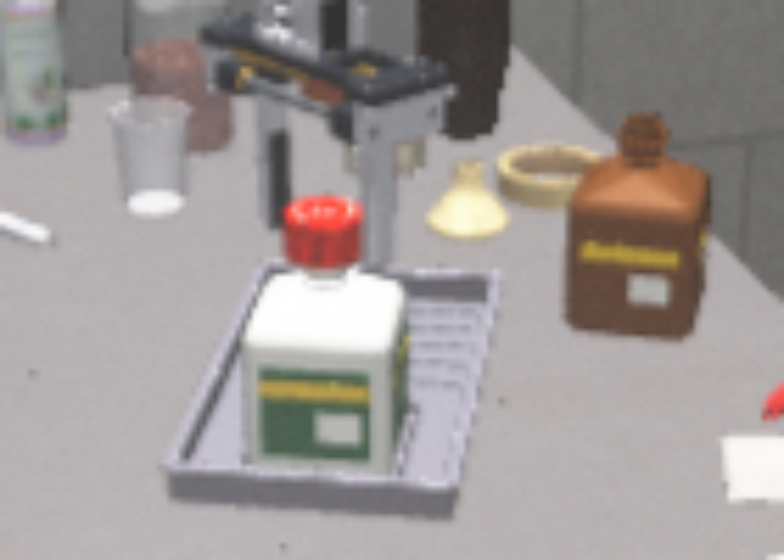

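```bash
python3 -m pendant '{"translation":[[-0.002,0.004,0],[-0.002,0.004,0],[-0.002,0.004,0],[-0.002,0.004,0],[-0.002,0.004,0],[-0.002,0.004,0],[-0.002,0.004,0],[-0.002,0.004,0]],"rot":[[0,0,0],[0,0,0],[0,0,0],[0,0,0],[0,0,0],[0,0,0],[0,0,0],[0,0,0]]}' 0 3; python3 -c "
from h import *
show()"
```

```text
time_s: 2.9
ee_pos: [0.5308, -0.1019, 0.1714]
eef_rot: [-1.57, -0.001, -1.133]
force: [-0.6, -0.0, 0.7]
grip_width: 0.055
2.9 p [ 0.5308 -0.1019  0.1714] e [-1.5696e+00 -5.0000e-04 -1.1327e+00] F [-0.64 -0.05  0.73] M [-0.01  0.01  0.07] w 0.055
```

```bash
python3 -m pendant '{"translation":[[0,0,0],[0,0,0],[0,0,0],[0,0,0]],"rot":[[0,0,0],[0,0,0],[0,0,0],[0,0,0]]}' 0 50; python3 -c "
from h import *
show()"; python3 -m pendant '{"translation":[[0,0.001,0],[0,0.002,0],[0,0.003,0],[0,0.004,0],[0,0.004,0],[0,0.004,0]],"rot":[[0,0,0],[0,0,0],[0,0,0],[0,0,0],[0,0,0],[0,0,0]]}' 0 50; python3 -c "
from h import *
show()"
```

```text
time_s: 3.23
ee_pos: [0.5308, -0.102, 0.1714]
eef_rot: [-1.57, -0.001, -1.133]
force: [0.6, -0.2, 0.0]
grip_width: 0.0537
3.23 p [ 0.5308 -0.102   0.1714] e [-1.5697e+00 -6.0000e-04 -1.1327e+00] F [ 0.55 -0.21  0.02] M [-0.07 -0.02 -0.03] w 0.0537
time_s: 3.73
ee_pos: [0.5311, -0.102, 0.1702]
eef_rot: [-1.569, -0.001, -1.133]
force: [-2.6, -0.1, 7.8]
grip_width: 0.0542
3.73 p [ 0.5311 -0.102   0.1702] e [-1.5687e+00 -1.3000e-03 -1.1327e+00] F [-2.58 -0.12  7.83] M [ 0.11  0.38 -0.02] w 0.0542
```

```bash
python3 -m pendant '{"translation":[[0,0.002,0],[0,0.004,0],[0,0.006,0],[0,0.007,0],[0,0.007,0],[0,0.007,0]],"rot":[[0,0,0],[0,0,0],[0,0,0],[0,0,0],[0,0,0],[0,0,0]]}' 0 50; python3 -c "
from h import *
show()"
```

```text
time_s: 4.23
ee_pos: [0.5315, -0.1021, 0.1679]
eef_rot: [-1.567, -0.002, -1.133]
force: [-3.3, 0.6, 11.3]
grip_width: 0.0539
4.23 p [ 0.5315 -0.1021  0.1679] e [-1.5673 -0.0024 -1.1327] F [-3.28  0.63 11.32] M [ 0.11  0.58 -0.02] w 0.0539
```

```bash
python3 -c "
from h import *
plan([.5305,-.102,.1651])"
python3 -m pendant '{"translation":[[0,0.003,-0.001],[0,0.005,-0.002],[0,0.0057,-0.002],[0,0.0057,-0.002],[0,0.0057,-0.002]],"rot":[[0,0,0],[0,0,0],[0,0,0],[0,0,0],[0,0,0]]}' 0 50; python3 -c "
from h import *
show()
plan([.5308,-.102,.1674])"
```

```text
t [-0.001   0.0056 -0.0017] r [-0.0022  0.      0.0016] rows>= 0.07084142182166081 0.03380887738204942
time_s: 4.65
ee_pos: [0.5315, -0.1024, 0.1669]
eef_rot: [-1.564, -0.004, -1.133]
force: [-1.7, 1.8, 16.1]
grip_width: 0.054
4.65 p [ 0.5315 -0.1024  0.1669] e [-1.5644 -0.0041 -1.1326] F [-1.75  1.75 16.12] M [ 0.6   0.31 -0.01] w 0.054
t [-0.0013 -0.0011 -0.0009] r [-0.0041  0.      0.0026] rows>= 0.022550166724254844 0.06131920687664697
```

```bash
python3 -m pendant '{"translation":[[0,0.002,0],[0,0.002,0],[-0.001,0.002,0],[-0.001,0.002,0]],"rot":[[-0.002,0,0.001],[-0.004,-0.03,0.003],[-0.004,-0.06,0.003],[-0.004,-0.09,0.003]]}' 0 50; python3 -c "
from h import *
show()
plan([.5308,-.102,.1674])"
```

```text
time_s: 4.98
ee_pos: [0.5318, -0.1022, 0.1673]
eef_rot: [-1.57, -0.002, -0.989]
force: [-3.5, -0.4, 13.9]
grip_width: 0.0542
4.98 p [ 0.5318 -0.1022  0.1673] e [-1.5697 -0.0018 -0.9888] F [-3.52 -0.35 13.85] M [-0.09  0.57 -0.01] w 0.0542
t [-0.0014 -0.0002 -0.0014] r [-0.0007  0.      0.0012] rows>= 0.023768625166071228 0.017035998578291384
```

```bash
python3 -m pendant '{"translation":[[-0.001,0.003,-0.002],[-0.001,0.003,-0.002],[-0.001,0.003,-0.002],[-0.001,0.003,-0.002]],"rot":[[-0.001,-0.03,0.002],[-0.001,-0.06,0.002],[-0.001,-0.09,0.002],[-0.001,-0.12,0.002]]}' 0 50; python3 -c "
from h import *
show()
plan([.5308,-.102,.1674])"
```

```text
time_s: 5.32
ee_pos: [0.5315, -0.1024, 0.1674]
eef_rot: [-1.569, -0.001, -0.798]
force: [-1.6, 1.1, 13.0]
grip_width: 0.0541
5.32 p [ 0.5315 -0.1024  0.1674] e [-1.5695e+00 -1.3000e-03 -7.9810e-01] F [-1.64  1.15 13.02] M [ 0.22  0.24 -0.07] w 0.0541
t [-0.0015 -0.     -0.0004] r [-0.0009  0.      0.0008] rows>= 0.018744015234906056 0.014721289412817666
```

```bash
python3 -m pendant '{"translation":[[-0.001,0.0034,-0.001],[-0.001,0.0034,-0.001],[-0.001,0.0034,-0.001],[-0.001,0.0034,-0.001]],"rot":[[-0.001,-0.03,0.001],[-0.001,-0.06,0.001],[-0.001,-0.09,0.001],[-0.001,-0.12,0.001]]}' 0 50; python3 -c "
from h import *
show()
plan([.5308,-.102,.1674])"
```

```text
time_s: 5.65
ee_pos: [0.5315, -0.1023, 0.1674]
eef_rot: [-1.57, -0.002, -0.607]
force: [-2.0, 2.2, 14.4]
grip_width: 0.0541
5.65 p [ 0.5315 -0.1023  0.1674] e [-1.5697 -0.0024 -0.6073] F [-1.98  2.2  14.41] M [ 0.37  0.37 -0.15] w 0.0541
t [-0.0016 -0.     -0.0003] r [-0.0007  0.      0.0015] rows>= 0.019254285297878277 0.021117585374433832
```

```bash
python3 -m pendant '{"translation":[[-0.001,0.0031,-0.001],[-0.001,0.0031,-0.001],[-0.001,0.0031,-0.001]],"rot":[[-0.001,-0.03,0.002],[-0.001,-0.06,0.002],[-0.001,-0.09,0.002]]}' 0 50; python3 -c "
from h import *
show()
plan([.5308,-.102,.1674])"
```

```text
time_s: 5.9
ee_pos: [0.5316, -0.1024, 0.1677]
eef_rot: [-1.57, -0.002, -0.464]
force: [-2.9, 2.6, 17.1]
grip_width: 0.054
5.9 p [ 0.5316 -0.1024  0.1677] e [-1.5703 -0.0022 -0.4637] F [-2.89  2.64 17.06] M [ 0.52  0.55 -0.18] w 0.054
t [-0.0018  0.0005 -0.    ] r [-0.0003  0.      0.0014] rows>= 0.022604899408149817 0.017822811137296193
```

```bash
python3 -m pendant '{"translation":[[-0.002,0.0015,0],[-0.002,0.0008,0],[-0.002,0.0005,0]],"rot":[[-0.001,-0.01,0.002],[-0.001,-0.03,0.002],[-0.001,-0.06,0.002]]}' 0 50; python3 -c "
from h import *
show()
plan([.5308,-.102,.1674])"
```

```text
time_s: 6.15
ee_pos: [0.5315, -0.102, 0.1691]
eef_rot: [-1.571, -0.002, -0.368]
force: [-2.1, 0.1, 13.5]
grip_width: 0.054
6.15 p [ 0.5315 -0.102   0.1691] e [-1.5713 -0.0021 -0.3683] F [-2.08  0.1  13.5 ] M [ 0.22  0.17 -0.16] w 0.054
t [-0.0014  0.0033 -0.0004] r [ 0.0003 -0.      0.0013] rows>= 0.04359683049785869 0.017471129553149316
```

```bash
python3 -m pendant '{"translation":[[-0.001,0.003,0],[-0.001,0.0027,0],[-0.001,0.0024,0],[-0.001,0.0021,0]],"rot":[[0,-0.03,0.001],[0,-0.06,0.001],[0,-0.09,0.001],[0,-0.12,0.001]]}' 0 50; python3 -c "
from h import *
show()
plan([.5308,-.102,.1674])"
```

```text
time_s: 6.48
ee_pos: [0.5317, -0.1019, 0.1696]
eef_rot: [-1.571, -0.003, -0.178]
force: [-2.1, 1.3, 13.8]
grip_width: 0.0543
6.48 p [ 0.5317 -0.1019  0.1696] e [-1.5715 -0.0031 -0.1777] F [-2.14  1.26 13.78] M [ 0.29  0.39 -0.16] w 0.0543
t [-0.0018  0.0044 -0.0005] r [ 0.0004 -0.      0.002 ] rows>= 0.057019837346504905 0.025512566162974055
```

```bash
python3 -m pendant '{"translation":[[-0.001,0.003,0],[-0.001,0.0027,0],[-0.001,0.0024,0],[-0.001,0.0021,0]],"rot":[[0,-0.03,0.001],[0,-0.06,0.001],[0,-0.09,0.001],[0,-0.12,0.001]]}' 0 50; python3 -c "
from h import *
show()
plan([.5308,-.102,.1674])"
```

```text
time_s: 6.82
ee_pos: [0.5317, -0.1018, 0.1699]
eef_rot: [-1.572, -0.004, 0.013]
force: [-1.8, 1.5, 12.2]
grip_width: 0.0543
6.82 p [ 0.5317 -0.1018  0.1699] e [-1.5722 -0.0035  0.013 ] F [-1.8   1.48 12.16] M [ 0.26  0.42 -0.11] w 0.0543
t [-0.0019  0.0051 -0.0003] r [ 0.0009 -0.      0.0023] rows>= 0.06510296925055944 0.030600385502309126
```

```bash
python3 -m pendant '{"translation":[[-0.001,0.0045,0],[-0.001,0.0043,0],[-0.001,0.0041,0],[-0.001,0.0038,0]],"rot":[[0,-0.03,0.001],[0,-0.06,0.002],[0,-0.09,0.002],[0,-0.12,0.002]]}' 0 50; python3 -c "
from h import *
show()
plan([.5308,-.102,.1674])"
```

```text
time_s: 7.15
ee_pos: [0.5318, -0.1018, 0.1695]
eef_rot: [-1.573, -0.002, 0.204]
force: [-2.9, 0.6, 12.8]
grip_width: 0.0539
7.15 p [ 0.5318 -0.1018  0.1695] e [-1.5733 -0.0021  0.2039] F [-2.95  0.65 12.76] M [ 0.31  0.5  -0.13] w 0.0539
t [-0.002   0.0041  0.    ] r [ 0.0016 -0.      0.0013] rows>= 0.054631628095830886 0.026261008180606716
```

```bash
python3 -m pendant '{"translation":[[-0.001,0.0038,0],[-0.001,0.0037,0],[-0.001,0.0036,0],[-0.001,0.0035,0]],"rot":[[0.001,-0.03,0.001],[0.002,-0.06,0.001],[0.002,-0.09,0.001],[0.002,-0.12,0.001]]}' 0 50; python3 -c "
from h import *
show()
plan([.5308,-.102,.1674])
cv2.imwrite('pics/w5.png',camera('wrist')[:,:,::-1])"
```

```text
time_s: 7.48
ee_pos: [0.5317, -0.1019, 0.1692]
eef_rot: [-1.571, -0.002, 0.395]
force: [-3.5, 1.5, 13.6]
grip_width: 0.0538
7.48 p [ 0.5317 -0.1019  0.1692] e [-1.5715 -0.0021  0.3946] F [-3.46  1.5  13.57] M [ 0.34  0.59 -0.11] w 0.0538
t [-0.0018  0.0036  0.0006] r [ 0.0004 -0.      0.0013] rows>= 0.04823590538620779 0.01754361595528072
```

View pics/w5.png

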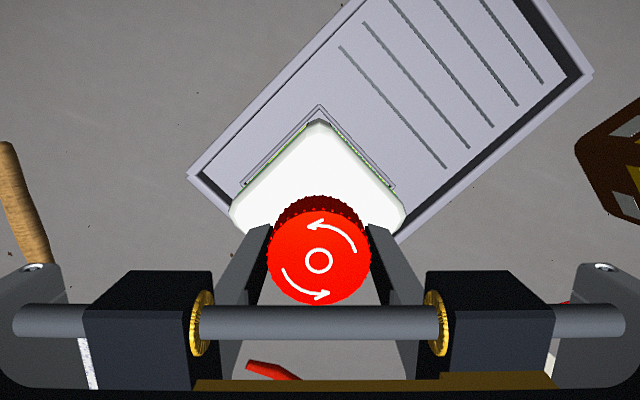

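```bash
python3 -m pendant '{"translation":[[-0.001,0.0036,0],[-0.001,0.0036,0],[-0.001,0.003,0],[-0.001,0,0],[-0.001,-0.003,0],[-0.001,-0.006,0],[-0.001,-0.008,0],[-0.001,-0.008,0]],"rot":[[0.001,-0.02,0.001],[0.001,-0.04,0.001],[0.001,-0.05,0.001],[0.001,-0.05,0.001],[0.001,-0.05,0.001],[0.001,-0.05,0.001],[0.001,-0.05,0.001],[0.001,-0.05,0.001]]}' 0 50; python3 -c "
from h import *
show()"
```

```text
time_s: 8.2
ee_pos: [0.5315, -0.1021, 0.1736]
eef_rot: [-1.571, -0.001, 0.477]
force: [0.5, -0.0, 5.2]
grip_width: 0.054
8.2 p [ 0.5315 -0.1021  0.1736] e [-1.5707e+00 -1.2000e-03  4.7690e-01] F [ 0.47 -0.03  5.21] M [ 0.05 -0.13 -0.03] w 0.054
```

```bash
python3 -m pendant '{"translation":[[0,-0.002,0],[0,-0.004,0],[0,-0.006,0],[0,-0.006,0]],"rot":[[0,0,0],[0,0,0],[0,0,0],[0,0,0]]}' 0 50; python3 -c "
from h import *
show()"
```

```text
time_s: 8.53
ee_pos: [0.5314, -0.1021, 0.1765]
eef_rot: [-1.57, -0.001, 0.477]
force: [-0.5, 0.5, -1.8]
grip_width: 0.0538
8.53 p [ 0.5314 -0.1021  0.1765] e [-1.5703e+00 -9.0000e-04  4.7690e-01] F [-0.47  0.49 -1.82] M [-0.05 -0.09  0.02] w 0.0538
```

```bash
python3 -m pendant '{"translation":[[0,-0.008,0],[0,-0.016,0],[0,-0.024,0],[0,-0.032,0]],"rot":[[0,0,0],[0,0,0],[0,0,0],[0,0,0]]}' 0 50; python3 -c "
from h import *
show()"
```

```text
time_s: 8.87
ee_pos: [0.5314, -0.1022, 0.1931]
eef_rot: [-1.571, -0.001, 0.477]
force: [-0.7, -0.0, -2.0]
grip_width: 0.0539
8.87 p [ 0.5314 -0.1022  0.1931] e [-1.5705e+00 -1.1000e-03  4.7690e-01] F [-0.74 -0.03 -1.98] M [-0.03 -0.19 -0.02] w 0.0539
```

Free (only the cap's weight on the wrist). Lift higher, and look.

```bash
python3 -m pendant '{"translation":[[0,-0.04,0],[0,-0.08,0],[0,-0.12,0],[0,-0.13,0],[0,-0.13,0]],"rot":[[0,0,0],[0,0,0],[0,0,0],[0,0,0],[0,0,0]]}' 0 50; python3 -c "
from h import *
show()
cv2.imwrite('pics/s6.png',cv2.resize(camera('side')[110:260,220:420,::-1],None,fx=4,fy=4))
b=np.array([.531,-.102]);f=b+.16*np.array([np.cos(np.radians(66.5)),np.sin(np.radians(66.5))]);print(f)
plan([f[0],f[1],.24],.477)"
```

```text
time_s: 9.28
ee_pos: [0.5318, -0.1023, 0.2594]
eef_rot: [-1.572, -0.003, 0.477]
force: [-1.0, -0.3, -1.6]
grip_width: 0.0541
9.28 p [ 0.5318 -0.1023  0.2594] e [-1.5723 -0.0031  0.4769] F [-0.97 -0.32 -1.61] M [ 0.   -0.08  0.03] w 0.0541
[0.59479985 0.04472961]
t [0.2476 0.0361 0.2028] r [-0.     -0.0001  0.0009] rows>= 3.8618170912008707 0.011353035344434008
```

View pics/s6.png

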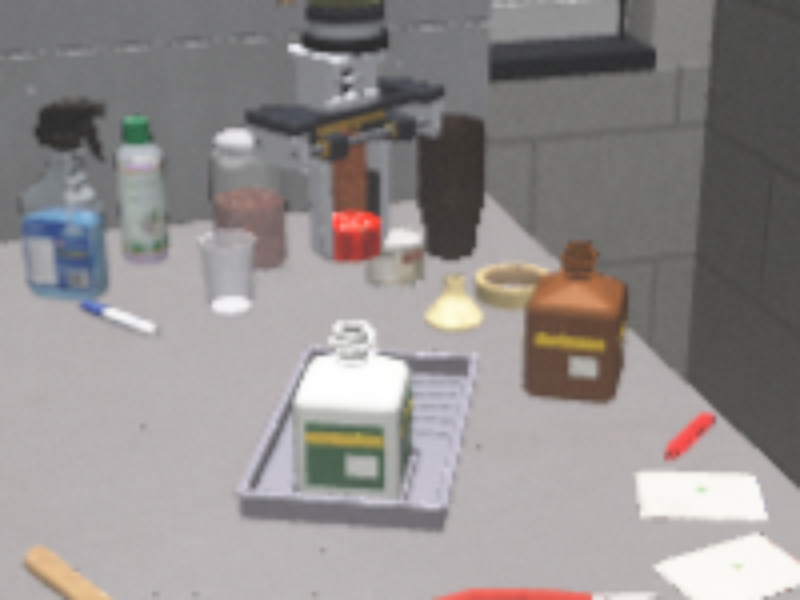

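Cap is held (red at s6 (355,237)), and the neck is bare. Carrying along the tray.

```bash
python3 -m pendant '{"translation":[[0.04,0,0.033],[0.09,0,0.073],[0.14,0,0.114],[0.19,0.01,0.155],[0.23,0.02,0.187],[0.247,0.03,0.202],[0.247,0.036,0.202],[0.247,0.036,0.202]],"rot":[[0,0,0],[0,0,0],[0,0,0],[0,0,0],[0,0,0],[0,0,0],[0,0,0],[0,0,0]]}' 0 50; python3 -c "
from h import *
show()
plan([.5948,.0447,.06],.477)
cv2.imwrite('pics/w7.png',camera('wrist')[:,:,::-1])
cv2.imwrite('pics/t7.png',cv2.resize(camera('top')[100:280,220:420,::-1],None,fx=3.3,fy=3.3))"
```

```text
time_s: 10.0
ee_pos: [0.5941, 0.0439, 0.2381]
eef_rot: [-1.57, 0.001, 0.478]
force: [-0.1, -0.5, -1.4]
grip_width: 0.0543
10.0 p [0.5941 0.0439 0.2381] e [-1.5697e+00  1.3000e-03  4.7760e-01] F [-0.1  -0.49 -1.43] M [-0.   -0.11  0.04] w 0.0543
t [2.400e-03 3.563e-01 3.000e-04] r [-0.0007  0.0004 -0.0008] rows>= 4.271739079663678 0.0141863200186049
```

View pics/w7.png

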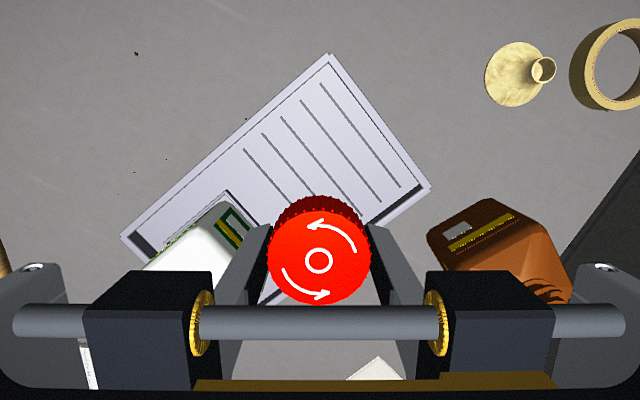

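View pics/t7.png

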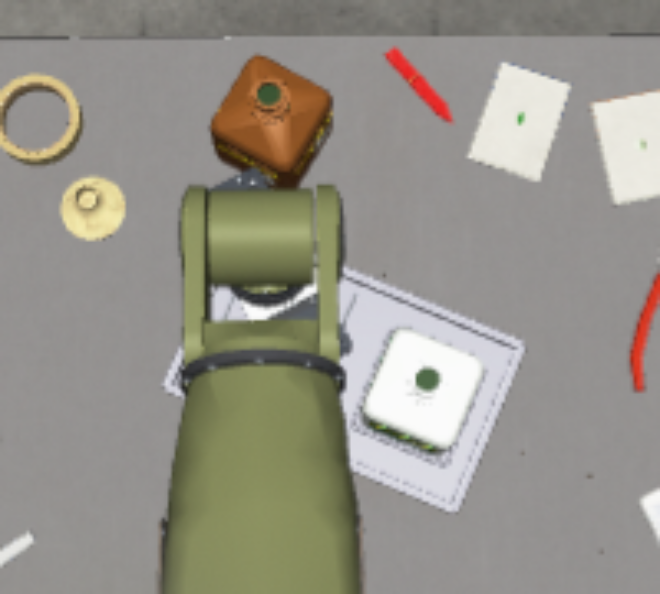

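```bash
python3 -m pendant '{"translation":[[0.001,0.04,0],[0.002,0.09,0],[0.002,0.15,0],[0.002,0.21,0],[0.002,0.27,0],[0.002,0.31,0],[0.002,0.34,0],[0.002,0.355,0]],"rot":[[0,0.05,0],[0,0.1,0],[0,0.16,0],[0,0.22,0],[0,0.27,0],[0,0.3,0],[0,0.304,0],[0,0.304,0]]}' 0 50; python3 -c "
from h import *
show()
plan([.5948,.0447,.035],0.0)
cv2.imwrite('pics/s8.png',cv2.resize(camera('side')[110:260,220:420,::-1],None,fx=4,fy=4))"
```

```text
time_s: 10.77
ee_pos: [0.5944, 0.0423, 0.0605]
eef_rot: [-1.571, 0.002, -0.003]
force: [0.0, 0.2, -1.5]
grip_width: 0.054
10.77 p [0.5944 0.0423 0.0605] e [-1.5705  0.0017 -0.0035] F [ 0.01  0.21 -1.54] M [-0.01 -0.09 -0.03] w 0.054
t [0.0008 0.051  0.0049] r [-0.0002 -0.0022 -0.0011] rows>= 0.6140331497548072 0.030776258977800605
```

View pics/s8.png

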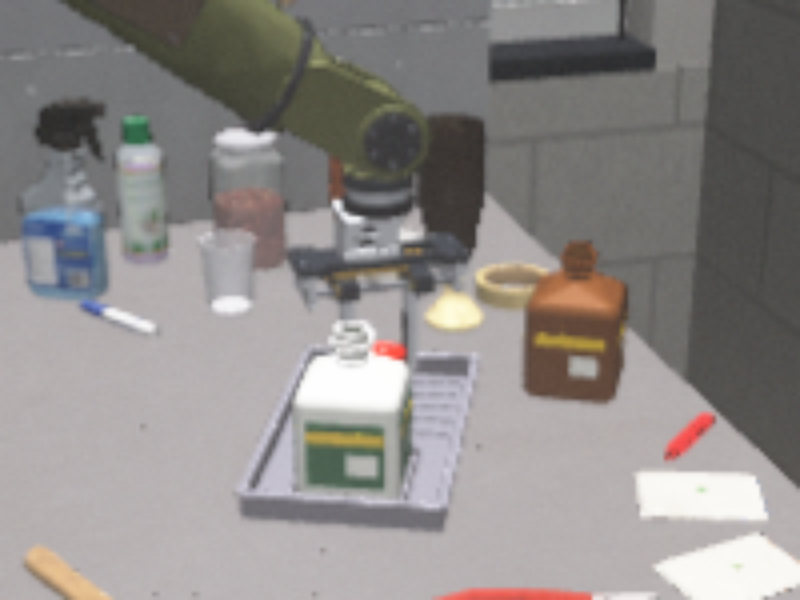

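The cap is over the tray behind the bottle, clear of everything. Lower in gentle steps.

```bash
python3 -m pendant '{"translation":[[0.001,0.02,0.002],[0.001,0.04,0.005],[0.001,0.05,0.005],[0.001,0.05,0.005],[0.001,0.05,0.005]],"rot":[[0,0,0],[0,0,0],[0,0,0],[0,0,0],[0,0,0]]}' 0 50; python3 -c "
from h import *
show()"; python3 -m pendant '{"translation":[[0,0.002,0],[0,0.004,0],[0,0.004,0]],"rot":[[0,0,0],[0,0,0],[0,0,0]]}' 0 50; python3 -c "
from h import *
show()"
```

```text
time_s: 11.23
ee_pos: [0.5949, 0.0449, 0.0352]
eef_rot: [-1.571, 0.002, -0.002]
force: [1.0, 0.1, -1.3]
grip_width: 0.054
11.23 p [0.5949 0.0449 0.0352] e [-1.5706  0.0021 -0.0024] F [ 1.02  0.15 -1.34] M [-0.03 -0.08 -0.  ] w 0.054
time_s: 11.48
ee_pos: [0.595, 0.0449, 0.0335]
eef_rot: [-1.571, 0.002, -0.002]
force: [-0.8, -0.1, -1.1]
grip_width: 0.054
11.48 p [0.595  0.0449 0.0335] e [-1.5706  0.0017 -0.0023] F [-0.8  -0.13 -1.12] M [-0.02 -0.08  0.06] w 0.054
```

```bash
python3 -m pendant '{"translation":[[0,0.001,0],[0,0.003,0],[0,0.003,0]],"rot":[[0,0,0],[0,0,0],[0,0,0]]}' 0 50; python3 -c "
from h import *
show()"; python3 -m pendant '{"translation":[[0,0.001,0],[0,0.003,0],[0,0.003,0]],"rot":[[0,0,0],[0,0,0],[0,0,0]]}' 0 50; python3 -c "
from h import *
show()"
```

```text
time_s: 11.73
ee_pos: [0.595, 0.045, 0.0319]
eef_rot: [-1.571, 0.002, -0.002]
force: [-1.1, 0.5, -0.8]
grip_width: 0.0538
11.73 p [0.595  0.045  0.0319] e [-1.5705  0.0017 -0.0023] F [-1.14  0.53 -0.84] M [-0.04 -0.05 -0.01] w 0.0538
time_s: 11.98
ee_pos: [0.5949, 0.045, 0.0302]
eef_rot: [-1.571, 0.002, -0.002]
force: [0.1, 0.2, -2.7]
grip_width: 0.0542
11.98 p [0.5949 0.045  0.0302] e [-1.5705  0.002  -0.0022] F [ 0.1   0.18 -2.69] M [-0.02 -0.07 -0.03] w 0.0542
```

```bash
python3 -m pendant '{"translation":[[0,0.001,0],[0,0.002,0],[0,0.002,0]],"rot":[[0,0,0],[0,0,0],[0,0,0]]}' 0 50; python3 -m pendant '{"translation":[[0,0.001,0],[0,0.002,0],[0,0.002,0]],"rot":[[0,0,0],[0,0,0],[0,0,0]]}' 0 50
```

```text
time_s: 12.23
ee_pos: [0.595, 0.045, 0.0295]
eef_rot: [-1.571, 0.002, -0.002]
force: [-0.8, -1.1, 3.0]
grip_width: 0.054
time_s: 12.48
ee_pos: [0.5953, 0.045, 0.0292]
eef_rot: [-1.571, 0.001, -0.002]
force: [-3.6, -0.2, 7.1]
grip_width: 0.054
```

```bash
python3 -m pendant '{"translation":[[0,0,0],[0,0,0],[0,0,0]],"rot":[[0,0,0],[0,0,0],[0,0,0]]}' 0 10; python3 -m pendant '{"translation":[[0,0,0],[0,0,0],[0,0,0],[0,0,0],[0,0,0],[0,0,0]],"rot":[[0,0,0],[0,0,0],[0,0,0],[0,0,0],[0,0,0],[0,0,0]]}' 0.85 10; python3 ring.py w9 .039
```

```text
time_s: 12.73
ee_pos: [0.5952, 0.045, 0.0289]
eef_rot: [-1.571, 0.001, -0.002]
force: [-0.5, 0.1, -1.4]
grip_width: 0.0547
time_s: 13.23
ee_pos: [0.5952, 0.045, 0.0289]
eef_rot: [-1.571, 0.001, -0.002]
force: [-1.0, 0.6, 0.2]
grip_width: 0.0799
13.23 p [0.5952 0.045  0.0289] e [-1.5706e+00  1.1000e-03 -2.2000e-03] F [-1.04  0.58  0.19] M [-0.06 -0.06 -0.07] w 0.0799
[ 266  207  106   99 6764] [318.14917209 256.70062093]
ring [318.24394464 260.66955017] [ 39  41  28  26 578] [0.59510524 0.04530356 0.039     ]
```

View pics/w9.png

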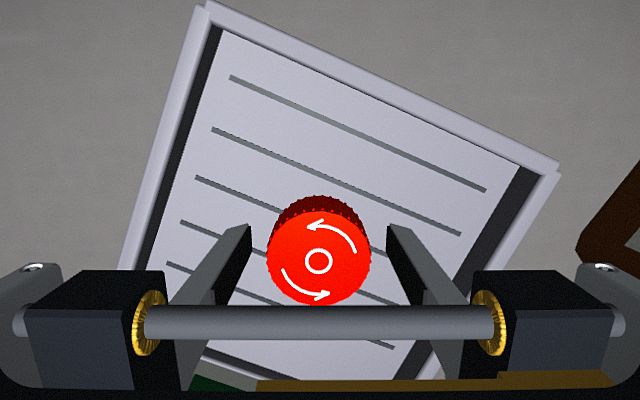

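Cap stands flat, ring at (318,261), fingers clear. Rising straight up.

```bash
python3 -m pendant '{"translation":[[0,-0.01,0],[0,-0.03,0],[0,-0.07,0],[0,-0.14,0],[0,-0.21,0],[0,-0.29,0],[0,-0.36,0],[0,-0.42,0]],"rot":[[0,0,0],[0,0,0],[0,0,0],[0,0,0],[0,0,0],[0,0,0],[0,0,0],[0,0,0]]}' 0.85; python3 -m pendant '{"translation":[[0,-0.01,-0.02],[0,-0.01,-0.1],[0,-0.01,-0.18],[0,-0.01,-0.26],[0,-0.01,-0.34],[0,-0.01,-0.34],[0,-0.01,-0.34],[0,-0.01,-0.34]],"rot":[[0,0,0],[0,0,0],[0,0,0],[0,0,0],[0,0,0],[0,0,0],[0,0,0],[0,0,0]]}' 0.85
python3 - <<'E'
from h import *
show(); s=camera("side");t=camera("top");w=camera("wrist")
cv2.imwrite("pics/s10.png",cv2.resize(s[130:260,220:420,::-1],None,fx=4,fy=4))
cv2.imwrite("pics/t10.png",t[:,:,::-1]); cv2.imwrite("pics/w10.png",w[:,:,::-1])
E
```

```text
time_s: 13.95
ee_pos: [0.5954, 0.0449, 0.2431]
eef_rot: [-1.57, -0.002, -0.002]
force: [-0.2, 0.3, 0.1]
grip_width: 0.0799
time_s: 14.62
ee_pos: [0.5948, -0.1249, 0.2481]
eef_rot: [-1.57, -0.002, -0.003]
force: [-0.2, -0.7, 0.2]
grip_width: 0.08
14.62 p [ 0.5948 -0.1249  0.2481] e [-1.5702 -0.0019 -0.0026] F [-0.22 -0.71  0.19] M [-0.02 -0.1   0.07] w 0.08
```

View pics/s10.png

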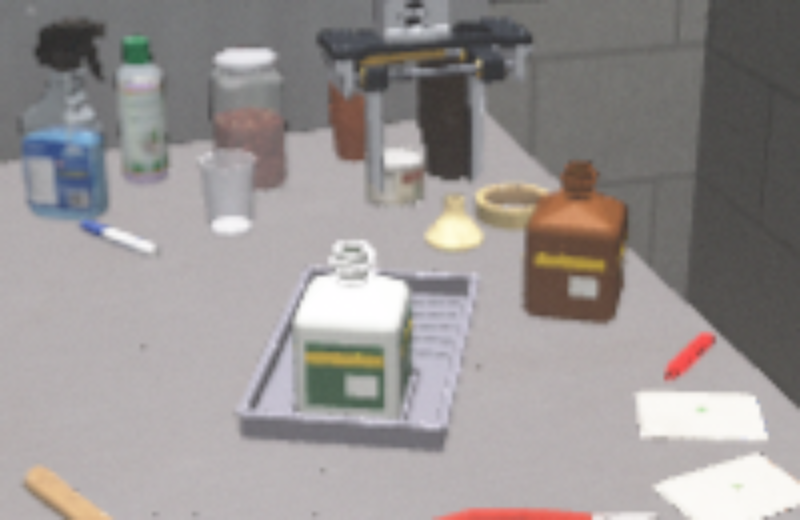

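View pics/t10.png

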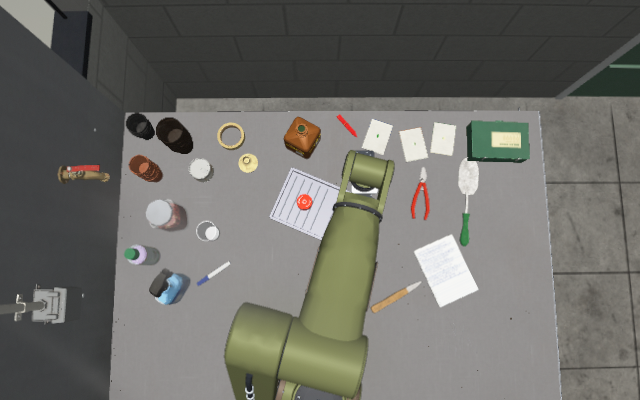

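View pics/w10.png

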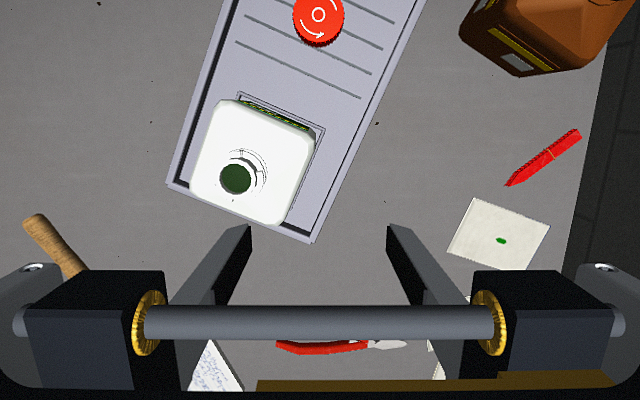

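The cap stands upright on the empty floor of the tray, at top view (305,202). The tin (200,170), rose (248,163) and notebook (446,270) have not moved, and the arm is clear.

```bash
python3 -c "
from station import *
print(hand_in())"
```

```text
the job is handed in; nothing more can be done
None
```

The bottle is open and the red cap stands right way up on the floor of the tray's empty part. I handed the job in at about 15 s of robot time; `hand_in()` gives no verdict.

- **Turning:** I gripped the cap with 50 N and turned it about 92° anticlockwise. The press was mostly 12–14.5 N. It read 16–17 N twice: 16.1 N just before turning began, and 17.1 N for a moment as the cap started to climb. I eased off both times. Sideways force stayed under about 4 N.
- **Lifting:** After the turn the cap came off freely, with only its own weight of about 1.5–2 N on the wrist.
- **Setting down:** I lowered the cap until it touched the floor, let the press fall to near zero, then opened the fingers and moved away. The wrist camera placed it at about (0.595, 0.045), within 1 mm of the spot I worked out for `tray_free`.
- **Last pictures:** The neck is bare and the cap is standing on its own. The tin, rose, notebook and brown bottle are at the same pixels as at the start, and the robot touches nothing. In the side view the cap is hidden behind the bottle, so its being flat rests on the wrist and top views. No check failed.

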